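# Load two slugs into the spring-loaded feed magazine

### The job

Load both gold-coloured aluminium slugs into the press's feed magazine, one at a time: lay a slug flat on the two red sprung lips and press it straight down until it is wholly below the lips and they snap back over it, so that the spring inside holds it there when you let go; then do the same with the other slug on top of it. Press gently, with no more than about 20 N, and stop as soon as the lips have closed: with the second slug the stack goes solid less than 2 mm further down, and forcing it spoils the magazine. Leave the other things on the bench where they are.

Things in the scene. Friction and masses are not known exactly. Their poses are not given: they have to be found in the camera images.
- magazine: feed magazine fixed to the bench: steel base plate 100x100x8 mm, green sleeve 82 mm square to 41 mm height, in it a head with four steel posts round a well for two slugs. Origin: under the plate's centre, on the well's axis; z up. The red lips lie at +x and -x; the sides at +y and -y are open between the posts, so fingers closing along y have most room
- magazine_mouth (a point): point on the well's axis 63 mm above the magazine's origin: centre of the underside of a slug laid on the lips' slopes (its top is then at 79 mm). NOMINAL: the head is clamped by hand, so it and all in it really stand higher or lower by one same amount, up to 6 mm, unmeasured; find it by touch. The points of the magazine do not show it
- posts_top (a point): point on the well's axis level with the nominal tops of the posts, 68 mm above the magazine's origin (true height: same 6 mm doubt). The posts flare outward over their top 3 mm, below that guide a slug with 1.3 mm clearance all round. The upper 10 mm of a slug laid on the lips stands above them: grip a slug there, fingertips at least 6 mm above its underside
- lips_under (a point): point on the well's axis at the nominal underside of the lips, 58 mm above the magazine's origin (same 6 mm doubt). A slug is home when its top is below this: about 21 mm below where it rested on the lips (less if pressed there: 4 N sinks it 2 mm). Lips: 14 mm wide, reach 3 mm over a slug, slope inward and down, yield outward on light springs (4 to 8 N to push through), leave 40 mm between them when closed
- follower_rest (a point): point on the well's axis at the nominal rest height of the top of the black follower, 57 mm above the magazine's origin. Its spring pushes up with 4.5 N when empty, 6 N with one slug, 7.5 N with two. Its hard stop lies less than 2 mm deeper than the depth at which the lips close over the second slug (17 mm for the first), and an unlatched slug is pushed back out. More than 25 N between a slug and the magazine spoils it
- slug_1_center (a point): centre of one of the two identical gold-anodised aluminium slugs: a plain round disc 46 mm in diameter and 16 mm thick (80 g), lying flat on the bench at the start, 8 mm above its underside; z is the disc's axis. Either slug may go first.
- slug_2_center (a point): centre of one of the two identical gold-anodised aluminium slugs: a plain round disc 46 mm in diameter and 16 mm thick (80 g), lying flat on the bench at the start, 8 mm above its underside; z is the disc's axis. Either slug may go first.
- slug_1: the same slug 1; origin at the centre of its underside
- slug_2: the same slug 2; origin at the centre of its underside
- mallet: wooden mallet, 96x234x57 mm, lying behind the work; leave it alone
- flat_pliers: blue-handled flat pliers, 58x150x12 mm, lying behind on the right; leave them alone
- bench_pin: plain wooden block, 60x90x30 mm, lying near the front edge; leave it alone
- brass_weight_1: small brass weight, 19 mm across, 31 mm tall, standing behind on the right; leave it alone
There are look-alikes about, which are no part of the job. Leave any green or purple look-alike of the slug_2 alone. What is shaped like the slug_1 but pink is not meant.

How it is judged:
By the outcome, as a careful person would: the job done as asked, in the order asked, and still so for the second after the job is handed in, with the robot touching nothing.
It also fails if it takes over 72 s, if anything falls off the work surface, if the arm or the gripper's body presses on something with over 40 N, if the wrist force passes 120 N, or if a joint passes its speed limit or range.

### The arm

A 6-joint arm with a two-finger parallel gripper is mounted at the origin on a cart in front of the work surface, level with it; the furniture and walls round the work are solid. World frame = base frame: x ahead of the robot, y to its left, z up, the work surface at z = 0. Lengths are in m, angles in rad, forces in N, time in s.
With the tool pointing down it reaches from about 0.3 to 0.875 m from the base axis. Payload 6.4 kg.
Tool frame: the origin (TCP) lies midway between the tips of the shut fingers; the grasp point (between the pads) lies 19 mm behind it; z points along the fingers, y is the line along which they close (so a half turn about z gives the same grasp; the last joint's range is limited). The gripper opens to 85 mm and grips with 20 to 120 N. Pads are 22 mm wide; open, the fingers measure 114 mm over their backs; the gripper's body (76 mm by 85 mm) begins 54 mm behind the grasp point. The pads swing forward as they close: fully open they stand 13 mm farther back than shut.
Start: joints at [-1.472, 0.181, 1.607, -0, 1.354, -0.206], TCP at [0.173, -0.549, 0.231] pointing down, gripper open.
Joint ranges: [-2.99, 2.99], [-0.89, 2.07], [0.3, 2.58], [-1.14, 4.28], [0, 2.63], [-3.12, 3.12]. Speed limits (rad/s): [2.57, 2.57, 3.01, 3.14, 3.14, 3.14].

### API

Orientations are given as a unit quaternion [w, x, y, z].
In Python, from workcell import observe, get_image, finish_job, search_frame gives the robot as it stands.
- The arm moves only by the shell command python3 -m jog 'ROWS' [FORCE]. ROWS is text: rows parted by semicolons, each of 5 numbers parted by spaces: the gripper's target within -1 to 1 (shut at 1, half-way at 0, fully open at -1), then the shift along the world's x, y, z in units of 40 mm (1.0 is 40 mm), then the turn about the world's z in units of 5 degrees (1.0 is 5 degrees). A call has 1 to 5 rows; each row shifts and turns the commanded pose from where the row before left it; what a row does not reach is not made up. A row lasts 1/12 s, in which the tool goes at most 41.7 mm and 7.16 degrees, less where a joint would pass 70% of its speed; a pose out of reach is approached as far as the arm can. A call is refused whole if a number of a shift passes 1 or a number of a turn 1, either way. A call with a gripper value outside its range is refused whole. The fingers move at their own pace and stop on an object; FORCE is the grip in N (left out, the last holds). Time passes only in rows, so rows that do not move let the fingers close. It gives the time, the measured TCP pose, the force, the opening and the grip force at its end, in the units of the state.
- observe(): the state, without advancing time (a new reading comes with each control period).
- get_image(name): name is "scene" or "top" or "wrist"; returns a dict with "frame" (384x512x3 uint8, blue, green, red), "z_map" (384x512 float32, m along the optical axis (not along the pixel's ray), 0 where there is no reading), "fx", "fy", "cx", "cy" (pixels), "k1" (the pictures are not rectified: a ray, as slopes to the right and down, at radius r is drawn at 1 + k1 r^2 times it, then the intrinsics apply), "extrinsics" (4x4, takes a point from camera to world coordinates); the wrist camera has in their place "mount" (4x4, takes a point from camera to tool coordinates, whose origin is the TCP and whose axes are the flange's). Camera axes: x right, y up, looking along -z (the intrinsics and any distortion apply to the point x, -y, -z); pixel columns grow to the right and rows downward; lengths in m; the calibration is good to about 2 mm. A picture is of the moment at which its call begins: read the wrist's pose just before it.
- finish_job(): hands the job in; it is judged then, once.
Trained networks look in a picture, given as the dict that the camera call returned (one of the last four; its "shot" number tells which), for a name from the list of things; names that differ only in an ending like _2 or _b are one class to them, and where a whole thing is asked for, a point or a joint stands for the part that bears it (a point fixed in the world has none). Each returns a list of dicts, best first, with "conf" (0 to 1); they miss things now and then, are a little off and sometimes report something else, mostly with a low value. They report only what shows in the picture. A call takes as long as a camera call. They do not tell look-alikes from the thing itself.
- search_frame(label, picture): "extent" ([left, top, width, height] in pixels, round what is visible of it).
The state is a dict: "clock": time; "joints": joint angles; "dq": joint speeds; "joint_efforts": joint torques, N m; "tcp_pos": TCP position; "ee_rot": TCP orientation; "ft_force": force on the tool from outside, world axes, zero at the start; "torque": the same for the moment, N m; "finger_gap": finger opening in m; "gripper_force": force on a finger pad.
Only numpy, scipy, OpenCV 4.12 (cv2) and the standard library are available. Lean on these libraries where they do the work, as an engineer would, in place of code of your own. Each camera call takes 0.05 s, during which the arm holds its last target. There are 200 camera calls.

## Working session

There is one attempt and no reset: what is moved stays moved. The work goes in short steps, Python scripts to look and compute and a shell command to move; the robot and the scene stay as the last step left them, time stands still between calls to the robot, and variables do not carry over. Pictures are saved under pics/ and viewed, at most 12 in all, crops included, and the job is handed in when it is done.

```bash
mkdir -p pics; cat > h.py <<'E'
import numpy as np, cv2
from scipy.spatial.transform import Rotation as R
from workcell import observe, get_image, finish_job, search_frame
def cam(name):
    s=observe(); p=get_image(name)
    if name=="wrist":
        T=np.eye(4); q=s["ee_rot"]; T[:3,:3]=R.from_quat([q[1],q[2],q[3],q[0]]).as_matrix(); T[:3,3]=s["tcp_pos"]
        p["T"]=T@np.array(p["mount"])
    else: p["T"]=np.array(p["extrinsics"])
    return p
def ray(p,u,v):
    K=np.array([[p["fx"],0,p["cx"]],[0,p["fy"],p["cy"]],[0,0,1]])
    a=cv2.undistortPoints(np.array([[[u,v]]],float),K,np.array([p["k1"],0,0,0.]))[0,0]
    return np.array([a[0],-a[1],-1])
def atz(p,u,v,z):
    d=p["T"][:3,:3]@ray(p,u,v); o=p["T"][:3,3]; return o+d*(z-o[2])/d[2]
def dep(p,u,v):
    d=p["z_map"][int(v),int(u)]; return (p["T"]@np.append(ray(p,u,v)*d,1))[:3]
E
python3 - <<'E'
from h import *
for n in ("top","scene"):
    p=cam(n); cv2.imwrite(f"pics/{n}0.png",p["frame"])
    for l in ("slug_1","magazine"):
        for d in search_frame(l,p):
            x,y,w,h=d["extent"]; u,v=x+w/2,y+h/2
            print(n,l,round(d["conf"],2),np.round(d["extent"]),dep(p,u,v).round(3),p["frame"][int(v),int(u)])
print(observe())
E
```

```text
top slug_1 0.86 [126. 219.  16.  21.] [0.482 0.273 0.015] [107 190 236]
top slug_1 0.76 [371. 199.  22.  24.] [ 0.534 -0.323  0.019] [112 199  96]
top slug_1 0.75 [338. 190.  17.  19.] [ 0.562 -0.239  0.02 ] [125 221 251]
top slug_1 0.58 [168. 209.  16.  21.] [0.508 0.172 0.015] [199 173 251]
top slug_1 0.57 [350. 228.  21.  15.] [ 0.474 -0.271  0.017] [199 102 171]
top magazine 0.55 [236. 175.  54.  55.] [ 0.546 -0.037  0.056] [70 71 69]
top magazine 0.32 [335. 190.  25.  17.] [ 0.563 -0.24   0.017] [124 220 251]
scene slug_1 0.51 [169. 247.  15.  17.] [0.483 0.265 0.015] [173 242 247]
scene slug_1 0.51 [199. 230.  15.  12.] [0.507 0.169 0.016] [244 234 247]
scene magazine 0.64 [240. 189.  40.  34.] [ 0.52  -0.01   0.038] [165 199 142]
{'clock': 0.3, 'joints': array([-1.47229081e+00,  1.81097861e-01,  1.60731167e+00, -9.50921798e-06,
        1.35377706e+00, -2.06304441e-01]), 'dq': array([ 0.00032505, -0.0028553 , -0.00160962, -0.00050918,  0.00176166,
        0.00030326]), 'joint_efforts': array([-9.34451236e-05, -4.44333994e+01, -3.51066327e+01, -3.39963144e-04,
        5.39937188e-03,  2.18878824e-05]), 'tcp_pos': array([ 0.17255964, -0.54832854,  0.23097003]), 'ee_rot': array([-2.96790083e-04,  9.88408624e-01,  1.51816681e-01,  1.13628033e-05]), 'ft_force': array([-0.54118506, -0.1319033 , -0.34100517]), 'torque': array([0.02561118, 0.02433804, 0.03487934]), 'gripper_force': 0.0, 'finger_gap': 0.08566626665342923}
```

View pics/top0.png

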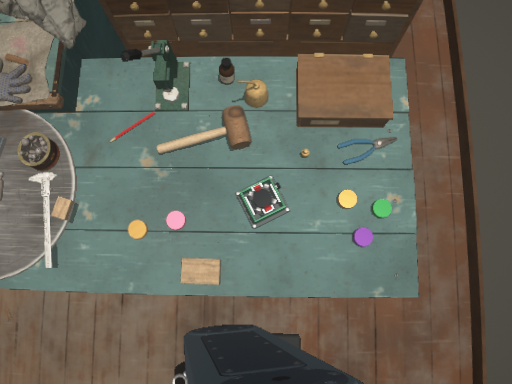

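View pics/scene0.png

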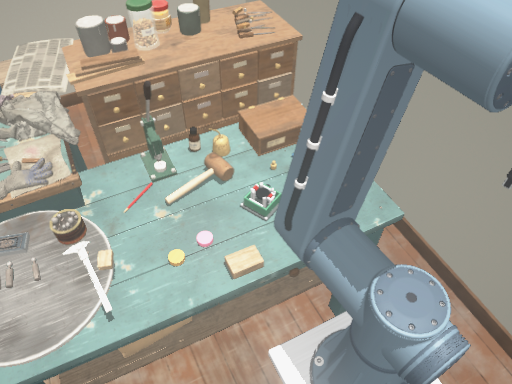

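Top view: the gold slugs are at px (137,229) and (347,199), the magazine at (263,200) turned about 25–30°, with pink, green and purple look-alikes beside the slugs. I'll go above the right-hand gold slug.

```bash
python3 -m jog '-1 .65 .5 0 0;-1 .65 .5 0 0;-1 .65 .5 0 0;-1 .65 .5 0 0;-1 .65 .5 0 0'; python3 -m jog '-1 .65 .5 0 0;-1 .65 .5 0 0;-1 .65 .5 0 0;-1 .65 .5 0 0;-1 .65 .5 0 0' ; python3 -m jog '-1 .65 .5 0 0;-1 .65 .5 0 0;-1 .5 .5 0 0;-1 0 0 0 0;-1 0 0 0 0'
cat > look.py <<'E'
from h import *
import sys
def discs(p,zt=0.016):
    hsv=cv2.cvtColor(p["frame"],cv2.COLOR_BGR2HSV)
    m=cv2.inRange(hsv,(14,110,120),(34,255,255)); m=cv2.morphologyEx(m,cv2.MORPH_OPEN,np.ones((3,3)))
    n,l,st,_=cv2.connectedComponentsWithStats(m)
    for i in range(1,n):
        if st[i,4]<300: continue
        x,y,w,h=st[i,:4]
        v,u=np.nonzero(l==i); g=[dep(p,a,b) for a,b in zip(u[::7],v[::7]) if p["z_map"][b,a]>0]
        g=np.array(g); zt=np.median(g[:,2]) if len(g) else .016
        t=g[abs(g[:,2]-zt)<.004]
        mc=cv2.minEnclosingCircle(t[:,:2].astype(np.float32))
        print("gold",st[i],"top z",zt.round(4),"mean",t.mean(0).round(4),"circ",np.round(mc[0],4),round(mc[1],4))
if __name__=="__main__":
    p=cam("wrist"); cv2.imwrite(f"pics/{sys.argv[1]}.png",p["frame"]); discs(p)
    for d in search_frame("slug_1",p):
        x,y,w,h=d["extent"]; print(round(d["conf"],2),np.round(d["extent"]),atz(p,x+w/2,y+h/2,.012).round(4))
    s=observe(); print(s["clock"],s["tcp_pos"],s["ee_rot"],np.round(p["mount"],3))
E
python3 look.py w1
```

```text
clock: 0.72
tcp_pos: [0.3035, -0.4475, 0.2313]
ee_rot: [0.0, 0.988, 0.152, 0.0]
ft_force: [0.6, -0.2, -0.6]
finger_gap: 0.0851
gripper_force: 0.0
clock: 1.13
tcp_pos: [0.4337, -0.3473, 0.2314]
ee_rot: [0.0, 0.988, 0.152, 0.0]
ft_force: [0.1, -0.7, 0.0]
finger_gap: 0.0852
gripper_force: 0.0
clock: 1.55
tcp_pos: [0.5053, -0.2873, 0.2311]
ee_rot: [-0.0, 0.988, 0.153, -0.0]
ft_force: [0.1, -0.4, -0.6]
finger_gap: 0.0854
gripper_force: 0.0
0.93 [274. 122.  40.  41.] [ 0.5421 -0.3239  0.012 ]
0.91 [208.  78.  41.  42.] [ 0.5639 -0.2402  0.012 ]
0.67 [214. 167.  43.  39.] [ 0.4722 -0.2757  0.012 ]
1.65 [ 0.50414805 -0.28880719  0.23113126] [ 3.00128617e-05  9.88402581e-01  1.51856019e-01 -2.92572424e-04] [[ 0.001  0.954  0.301  0.076]
 [ 1.    -0.001 -0.    -0.   ]
 [-0.     0.301 -0.954 -0.142]
 [ 0.     0.     0.     1.   ]]
```

View pics/w1.png

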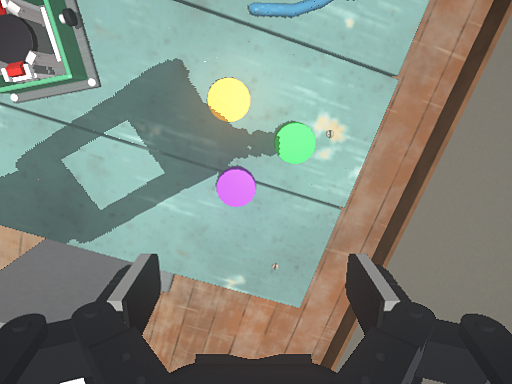

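```bash
python3 -m jog '-1 .37 .31 -.75 0;-1 .37 .31 -.75 0;-1 .37 .31 -.75 0;-1 .37 .3 -.75 0;-1 0 0 0 0' | grep tcp; sed -i 's/(14,110,120),(34,255,255)/(14,70,100),(34,255,255)/' look.py; python3 look.py w2; python3 -c "
import cv2;print(cv2.cvtColor(cv2.imread('pics/w1.png'),cv2.COLOR_BGR2HSV)[99,228])"
```

```text
tcp_pos: [0.5608, -0.2362, 0.1042]
gold [ 231  163   61   62 2934] top z 0.0154 mean [ 0.5645 -0.2405  0.0154] circ [ 0.5637 -0.2409] 0.0229
0.64 [239. 277.  58.  52.] [ 0.4737 -0.2761  0.012 ]
0.62 [320. 219.  60.  57.] [ 0.5433 -0.323   0.012 ]
0.57 [231. 162.  59.  62.] [ 0.5651 -0.2396  0.012 ]
2.1667 [ 0.56234294 -0.23954431  0.10984277] [-0.0010314   0.98843371  0.15164309 -0.00144919] [[ 0.001  0.954  0.301  0.076]
 [ 1.    -0.001 -0.    -0.   ]
 [-0.     0.301 -0.954 -0.142]
 [ 0.     0.     0.     1.   ]]
[ 29 107 255]
```

View pics/w2.png

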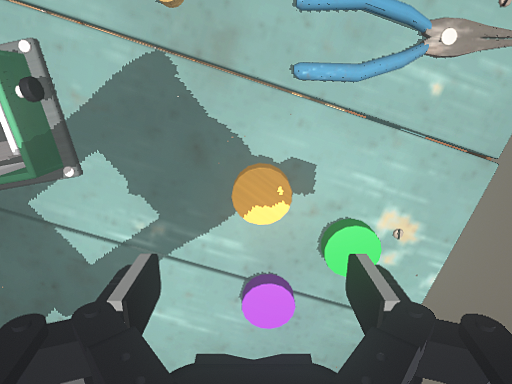

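```bash
python3 -m jog '-1 .05 -.02 -.6 1;-1 0 0 -.6 1;-1 0 0 -.6 0;-1 0 0 -.5 0;-1 0 0 -.32 0' 60| grep tcp; python3 -m jog '1 0 0 0 0;1 0 0 0 0;1 0 0 0 0;1 0 0 0 0;1 0 0 0 0'; python3 look.py w3
```

```text
tcp_pos: [0.5653, -0.242, 0.0068]
clock: 3.0
tcp_pos: [0.5674, -0.2416, 0.0095]
ee_rot: [0.002, 0.971, 0.237, 0.001]
ft_force: [-1.6, 0.2, 6.1]
finger_gap: 0.0421
gripper_force: 59.9
gold [ 208  211   91   96 7066] top z 0.0153 mean [ 0.5665 -0.2417  0.0153] circ [ 0.5651 -0.2424] 0.0229
0.61 [211. 211.  88.  95.] [ 0.5673 -0.2422  0.012 ]
0.58 [358. 355.  28.  28.] [ 0.5364 -0.3317  0.012 ]
3.1 [ 0.56736788 -0.24154722  0.00943623] [0.00180666 0.97139038 0.23747792 0.00130185] [[ 0.001  0.953  0.301  0.076]
 [ 1.    -0.001 -0.    -0.   ]
 [-0.     0.301 -0.953 -0.142]
 [ 0.     0.     0.     1.   ]]
```

View pics/w3.png

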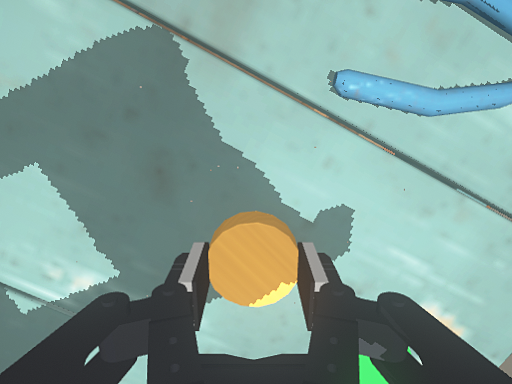

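```bash
python3 -m jog '1 0 0 .3 0;1 0 0 .9 0;1 -.1 .2 .9 0;1 -.3 .6 .7 0;1 -.4 .7 .6 0' | egrep 'tcp|gap|ft'; python3 -m jog '1 -.4 .8 .4 0;1 -.4 .8 .4 0;1 -.4 .8 .4 0;1 0 .3 0 0;1 0 0 0 0'| egrep 'tcp|gap|force'; python3 look.py w4
```

```text
tcp_pos: [0.5354, -0.1815, 0.1471]
ft_force: [-0.1, 0.1, -0.6]
finger_gap: 0.0424
tcp_pos: [0.4862, -0.0699, 0.1932]
ft_force: [-0.6, 0.3, -1.7]
finger_gap: 0.0423
gripper_force: 61.1
gold [403  11  32  27 588] top z 0.0173 mean [ 0.6761 -0.1381  0.0169] circ [ 0.6789 -0.1395] 0.0097
gold [   0  131  110   94 5480] top z 0.029 mean [0.3862 0.1069 0.0293] circ [0.389 0.107] 0.0511
gold [   0  198   85  122 5229] top z -0.7209 mean [-0.3239  0.4183 -0.7209] circ [-0.3652  0.4348] 0.2585
gold [ 208  211   91   96 7047] top z 0.1991 mean [ 0.4853 -0.0701  0.1991] circ [ 0.484  -0.0708] 0.023
0.88 [ 0.  5. 61. 53.] [0.5085 0.1715 0.012 ]
0.78 [381. 243.  51.  40.] [ 0.4735 -0.2744  0.012 ]
0.7 [210. 212.  86.  94.] [ 0.3974 -0.1169  0.012 ]
0.62 [452. 213.  49.  39.] [ 0.5405 -0.3212  0.012 ]
4.0333 [ 0.48634465 -0.07223435  0.19158141] [8.72815960e-04 9.71259048e-01 2.38021758e-01 8.61837337e-04] [[ 0.001  0.953  0.301  0.076]
 [ 1.    -0.001 -0.    -0.   ]
 [-0.     0.301 -0.953 -0.142]
 [ 0.     0.     0.     1.   ]]
```

View pics/w4.png

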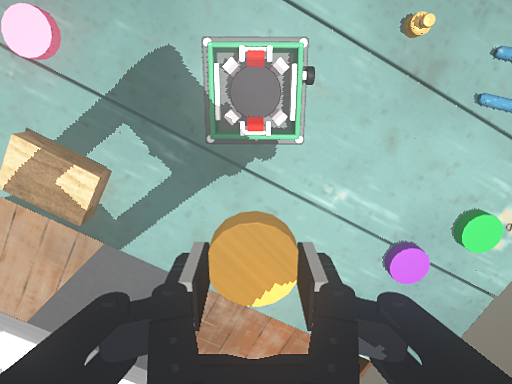

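The magazine shows at px (255,90) in w4, its red lips up and down in the image, so the current yaw is nearly right for gripping along its y. Next I measure the sleeve.

```bash
cat > mag.py <<'E'
from h import *
def hue(p,lo,hi): return cv2.inRange(cv2.cvtColor(p["frame"],cv2.COLOR_BGR2HSV),lo,hi)>0
def pts(p,m): 
    v,u=np.nonzero(m&(p["z_map"]>0)); return np.array([dep(p,a,b) for a,b in zip(u,v)])
if __name__=="__main__":
    p=cam("wrist"); s=observe()
    roi=np.zeros(p["z_map"].shape,bool)
    c=[d for d in search_frame("magazine",p)][:1]; print(c)
    x,y,w,h=[int(a) for a in c[0]["extent"]]; roi[max(0,y-8):y+h+8,max(0,x-8):x+w+8]=1
    g=pts(p,roi&hue(p,(60,120,40),(85,255,255))); g=g[(g[:,2]>.037)&(g[:,2]<.046)]
    print("green top",len(g),np.median(g[:,2]),cv2.minAreaRect((g[:,:2]*1000).astype(np.float32)))
    a=pts(p,roi); b=a[(a[:,2]>.004)&(a[:,2]<.012)]
    print("plate",len(b),cv2.minAreaRect((b[:,:2]*1000).astype(np.float32)))
    r=pts(p,roi&(hue(p,(0,140,80),(8,255,255))|hue(p,(172,140,80),(180,255,255))))
    k,l,cc=cv2.kmeans(r.astype(np.float32),2,None,(3,50,1e-6),5,cv2.KMEANS_PP_CENTERS)
    d=cc[0]-cc[1]; print("lips",cc.round(4),"mid",cc.mean(0).round(4),"ang",np.degrees(np.arctan2(d[1],d[0])),np.linalg.norm(d))
    hi=a[a[:,2]>.05]; print("posts max z",np.percentile(hi[:,2],[50,90,98]),"mean",hi.mean(0), cv2.minAreaRect((hi[hi[:,2]>.06][:,:2]*1000).astype(np.float32)))
    q=s["ee_rot"]; print("tool x ang",np.degrees(2*np.arctan2(q[2],q[1])),s["tcp_pos"],s["clock"])
E
python3 mag.py
```

```text
[{'extent': [199.7, 35.3, 112.3, 108.7], 'conf': 0.62}]
green top 94 0.0399027897289749 ((556.9225463867188, -35.52348327636719), (77.77485656738281, 79.99691009521484), 27.63456916809082)
plate 3759 ((556.3217163085938, -34.93095397949219), (99.99625396728516, 100.25859832763672), 27.392805099487305)
lips [[ 0.5333 -0.0472  0.0591]
 [ 0.5787 -0.0235  0.0588]] mid [ 0.556  -0.0353  0.0589] ang -152.45892 0.05111442
posts max z [0.05228906 0.06169114 0.06315893] mean [ 0.55660286 -0.03482147  0.05487812] ((554.6683959960938, -35.67765808105469), (65.87345123291016, 51.842620849609375), 27.147775650024414)
tool x ang 27.478190332764584 [ 0.48627003 -0.07276168  0.19100071] 4.0833
```

```bash
cat > both.py <<'E'
from mag import *
import mag
for _ in range(2):
    p=cam("wrist"); s=observe(); c,sn=np.cos(np.radians(27.4)),np.sin(np.radians(27.4)); A=np.array([[c,sn],[sn,-c]]) # rows: tool x,y
    m=np.zeros(p["z_map"].shape,bool); m[195:330,190:320]=1
    g=pts(p,m&hue(p,(14,70,100),(34,255,255))); zt=np.percentile(g[:,2],80); t=g[abs(g[:,2]-zt)<.0015]
    (cx,cy),r=cv2.minEnclosingCircle(t[:,:2].astype(np.float32))
    e=A@(t[:,:2]-s["tcp_pos"][:2]).T
    print("slug",cx,cy,r,"top above tcp",zt-s["tcp_pos"][2],"tool x range",e[0].min().round(4),e[0].max().round(4),"y",e[1].min().round(4),e[1].max().round(4),"tilt",np.linalg.lstsq(np.c_[e.T,np.ones(len(t))],t[:,2],rcond=None)[0].round(3))
    print(s["tcp_pos"],s["clock"],np.array([.5563,-.0351])-[cx,cy])
E
python3 both.py; python3 mag.py | egrep 'plate|green|lips'
```

```text
slug 0.4839693605899811 -0.07389136403799057 0.023295633494853973 top above tcp 0.006690580335381807 tool x range -0.025 0.021 y -0.0216 0.0209 tilt [-0.002 -0.001  0.196]
[ 0.48599507 -0.07311054  0.19018941] 4.1833 [0.07233064 0.03879136]
slug 0.48358356952667236 -0.07401267439126968 0.023261630907654762 top above tcp 0.006572003359598094 tool x range -0.0249 0.0206 y -0.0215 0.021 tilt [-0.002 -0.002  0.196]
[ 0.48586833 -0.07311886  0.18999121] 4.2333 [0.07271643 0.03891267]
green top 79 0.03979160835395701 ((556.5939331054688, -35.575382232666016), (78.8930892944336, 80.25332641601562), 27.70863914489746)
plate 3805 ((556.0452270507812, -35.10331726074219), (99.46127319335938, 100.26773071289062), 27.25757598876953)
lips [[ 0.5789 -0.0237  0.0591]
```

```bash
python3 -m jog '1 .6 .32 0 0;1 .6 .32 0 0;1 .5 .28 -.5 0;1 .1 .05 -.7 0;1 0 0 -.7 0'|egrep 'tcp'; python3 -m jog '1 0 0 -.4 0;1 0 0 0 0;1 0 0 0 0;1 0 0 0 0;1 0 0 0 0'; sed -i 's/"ang",/"ang",/' mag.py; python3 both.py; python3 - <<'E'
from h import *
p=cam("wrist"); cv2.imwrite("pics/w5.png",cv2.resize(p["frame"][120:384,120:400],None,fx=2,fy=2))
E
```

```text
tcp_pos: [0.56, -0.0333, 0.1139]
clock: 5.17
tcp_pos: [0.5591, -0.0339, 0.1003]
ee_rot: [0.001, 0.971, 0.237, 0.001]
ft_force: [-0.3, 1.6, 0.0]
finger_gap: 0.0422
gripper_force: 61.1
slug 0.5567566156387329 -0.03484068065881729 0.02317766658961773 top above tcp 0.006320165023253471 tool x range -0.025 0.0205 y -0.0215 0.021 tilt [0.    0.    0.106]
[ 0.55904228 -0.033846    0.10028175] 5.2167 [-0.00045662 -0.00025932]
slug 0.5567678809165955 -0.03479683771729469 0.02311152033507824 top above tcp 0.006483591134845659 tool x range -0.0246 0.0206 y -0.0216 0.0211 tilt [-0.    -0.     0.106]
[ 0.55888234 -0.03376204  0.10015343] 5.2667 [-0.00046788 -0.00030316]
```

View pics/w5.png

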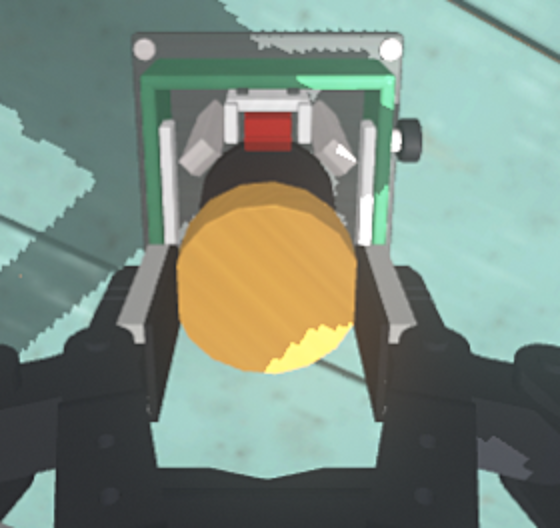

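```bash
python3 -m jog '1 -.01 -.01 -.25 0;1 0 0 -.25 0;1 0 0 0 0;1 0 0 0 0;1 0 0 0 0'|egrep 'tcp|ft'; for i in 1 ; do python3 -m jog '1 0 0 -.05 0;1 0 0 -.05 0;1 0 0 0 0;1 0 0 0 0'|egrep 'tcp|ft'; python3 -m jog '1 0 0 -.05 0;1 0 0 0 0;1 0 0 0 0'|egrep 'tcp|ft';python3 -m jog '1 0 0 -.05 0;1 0 0 0 0;1 0 0 0 0'|egrep 'tcp|ft'; done
```

```text
tcp_pos: [0.5571, -0.0336, 0.0781]
ft_force: [0.2, -0.9, -0.5]
tcp_pos: [0.5573, -0.0337, 0.0744]
ft_force: [0.3, -0.6, -1.0]
tcp_pos: [0.5573, -0.0337, 0.0724]
ft_force: [0.5, 0.2, -0.8]
tcp_pos: [0.5573, -0.0337, 0.0703]
ft_force: [-0.3, 0.1, -0.7]
```

```bash
python3 -m jog '1 .02 -.01 -.05 0;1 0 0 0 0;1 0 0 0 0'|egrep 'tcp|ft'; python3 -m jog '1 0 0 -.05 0;1 0 0 0 0;1 0 0 0 0'|egrep 'tcp|ft';python3 -m jog '1 0 0 -.05 0;1 0 0 0 0;1 0 0 0 0'|egrep 'tcp|ft'; python3 both.py|tail -2
```

```text
tcp_pos: [0.5581, -0.0341, 0.0683]
ft_force: [-0.5, -0.2, -0.4]
tcp_pos: [0.5583, -0.0342, 0.0665]
ft_force: [0.2, 0.1, -0.7]
tcp_pos: [0.5584, -0.0343, 0.0645]
ft_force: [0.7, -1.1, 0.5]
slug 0.5560742020606995 -0.035286013036966324 0.023194795474410057 top above tcp 0.006342511697423114 tool x range -0.0247 0.0205 y -0.0216 0.021 tilt [ 0.    -0.001  0.071]
[ 0.55836443 -0.03431795  0.06456636] 7.4167 [0.0002258  0.00018601]
```

```bash
for r in 1; do python3 -m jog '1 0 0 -.04 0;1 0 0 0 0;1 0 0 0 0'|egrep 'tcp|ft'; python3 -m jog '1 0 0 -.04 0;1 0 0 0 0;1 0 0 0 0'|egrep 'tcp|ft';python3 -m jog '1 0 0 -.04 0;1 0 0 0 0;1 0 0 0 0'|egrep 'tcp|ft'; done
```

```text
tcp_pos: [0.558, -0.0341, 0.0627]
ft_force: [0.4, -1.6, -0.7]
tcp_pos: [0.5581, -0.034, 0.0612]
ft_force: [0.9, -0.7, 2.3]
tcp_pos: [0.5582, -0.0341, 0.0596]
ft_force: [0.6, -0.7, 1.4]
```

```bash
python3 both.py|tail -2;  python3 - <<'E'
from h import *
p=cam("wrist"); cv2.imwrite("pics/w6.png",cv2.resize(p["frame"][120:384,120:400],None,fx=2,fy=2))
print([observe()["ft_force"].round(2)])
p=cam("scene"); d=search_frame("magazine",p); print(d[:1])
E
```

```text
slug 0.5559656023979187 -0.03494076803326607 0.023074684664607048 top above tcp 0.00636874477940149 tool x range -0.0249 0.0205 y -0.0218 0.0209 tilt [ 0.    -0.001  0.066]
[ 0.55816955 -0.03405525  0.05962304] 8.2667 [ 0.0003344  -0.00015923]
[array([-0.15, -0.2 ,  2.34])]
[]
```

View pics/w6.png

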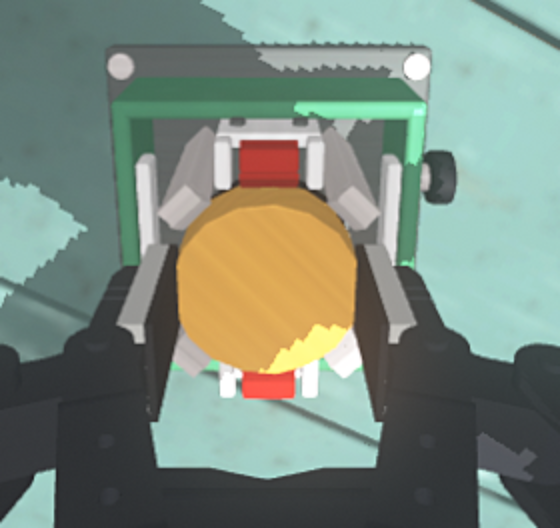

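```bash
python3 -m jog '1 0 0 -.05 0;1 0 0 0 0;1 0 0 0 0'|egrep 'tcp|ft'; python3 -m jog '1 0 0 -.05 0;1 0 0 0 0;1 0 0 0 0'|egrep 'tcp|ft';python3 -m jog '1 0 0 -.05 0;1 0 0 0 0;1 0 0 0 0'|egrep 'tcp|ft'
```

```text
tcp_pos: [0.5582, -0.034, 0.0575]
ft_force: [-0.3, -0.7, 2.2]
tcp_pos: [0.5582, -0.0341, 0.0556]
ft_force: [0.5, -0.2, 2.1]
tcp_pos: [0.5582, -0.0341, 0.0536]
ft_force: [0.5, -0.8, 1.9]
```

```bash
python3 both.py|tail -2;  python3 - <<'E'
from mag import *
p=cam("wrist"); cv2.imwrite("pics/w7.png",cv2.resize(p["frame"][120:384,120:400],None,fx=2,fy=2))
m=np.zeros(p["z_map"].shape,bool); m[150:340,190:320]=1
r=pts(p,m&(hue(p,(0,140,80),(8,255,255))|hue(p,(172,140,80),(180,255,255)))); T=observe()["tcp_pos"]
A=np.array([[.888,.46],[.46,-.888]]); e=(A@(r[:,:2]-[.5562,-.0351]).T)
for s in (e[0]>0,e[0]<0):
    if s.any(): print("lip x",e[0][s].min(),e[0][s].max(),"z",r[s,2].min(),r[s,2].max(),s.sum())
E
```

```text
slug 0.5576635599136353 -0.03408104553818703 0.024693762883543968 top above tcp 0.006395093879139051 tool x range -0.025 0.0216 y -0.0217 0.0208 tilt [ 0.001 -0.001  0.06 ]
[ 0.55816715 -0.03406462  0.05362358] 9.2667 [-0.00136356 -0.00101895]
lip x 0.02288971590484939 0.03436999492201963 z 0.05194873715364254 0.061993807554810265 722
lip x -0.03521436946929513 -0.024190247447435396 z 0.05546597115663057 0.06172184236393852 553
```

View pics/w7.png

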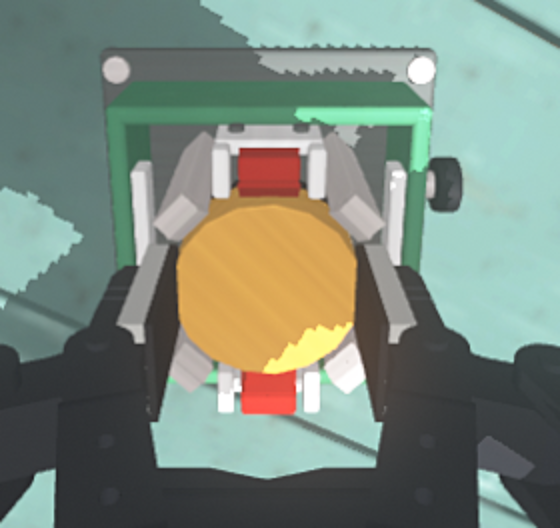

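```bash
python3 -m jog '1 -.01 -.01 -.05 0;1 0 0 0 0;1 0 0 0 0'|egrep 'tcp|ft'; python3 -m jog '1 0 0 -.05 0;1 0 0 0 0;1 0 0 0 0'|egrep 'tcp|ft';python3 -m jog '1 0 0 -.04 0;1 0 0 0 0;1 0 0 0 0'|egrep 'tcp|ft'
cat > lip.py <<'E'
from mag import *
p=cam("wrist")
m=np.zeros(p["z_map"].shape,bool); m[120:350,190:320]=1
r=pts(p,m&(hue(p,(0,140,80),(8,255,255))|hue(p,(172,140,80),(180,255,255)))); A=np.array([[.888,.46],[.46,-.888]]); e=(A@(r[:,:2]-[.5562,-.0351]).T)
for s in (e[0]>0,e[0]<0):
    if s.any(): print("lip x",np.percentile(e[0][s],[1,99]).round(4),"z",np.percentile(r[s,2],[1,99]).round(4),s.sum())
E
python3 lip.py
```

```text
tcp_pos: [0.5581, -0.0343, 0.0517]
ft_force: [0.8, 1.8, 2.3]
tcp_pos: [0.558, -0.0344, 0.0497]
ft_force: [2.5, 2.0, 2.0]
tcp_pos: [0.5578, -0.0344, 0.048]
ft_force: [2.6, 1.3, 1.4]
lip x [0.0227 0.0336] z [0.0528 0.0617] 781
lip x [-0.0341 -0.0227] z [0.0538 0.0614] 778
```

```bash
python3 both.py | tail -2; python3 -m jog '1 0 0 -.04 0;1 0 0 0 0;1 0 0 0 0'|egrep 'tcp|ft'; python3 lip.py; python3 -m jog '1 0 0 -.04 0;1 0 0 0 0;1 0 0 0 0'|egrep 'tcp|ft';python3 lip.py
```

```text
slug 0.5567265748977661 -0.03553679957985878 0.024538805708289146 top above tcp 0.006401127666717271 tool x range -0.025 0.0198 y -0.0217 0.0209 tilt [ 0.004 -0.002  0.054]
[ 0.5577951  -0.0344857   0.04800717] 10.2167 [-0.00042657  0.0004368 ]
tcp_pos: [0.5578, -0.0345, 0.0466]
ft_force: [0.7, 1.8, 5.0]
lip x [0.0215 0.032 ] z [0.0535 0.0617] 754
lip x [-0.0319 -0.0202] z [0.0533 0.0614] 802
tcp_pos: [0.5578, -0.0345, 0.045]
ft_force: [0.6, 2.4, 4.8]
lip x [0.0209 0.032 ] z [0.0534 0.0617] 793
lip x [-0.0316 -0.0201] z [0.0537 0.0615] 808
```

```bash
python3 -m jog '-.25 0 0 0 0;-.25 0 0 0 0;-.25 0 0 0 0'|egrep 'tcp|ft|gap'; python3 -m jog '-.25 0 0 .3 0;-.25 0 0 .6 0;-.25 0 0 .9 0;-1 0 0 .9 0;-1 0 0 0 0'|egrep 'tcp|ft|gap';python3 lip.py; python3 - <<'E'
from h import *
p=cam("wrist"); cv2.imwrite("pics/w8.png",p["frame"])
print(observe()["clock"])
from mag import *
g=pts(p,hue(p,(14,70,100),(34,255,255))); A=np.array([[.888,.46],[.46,-.888]]); e=(A@(g[:,:2]-[.5562,-.0351]).T).T
k=np.linalg.norm(e,axis=1)<.03; t=g[k]; print(k.sum(), np.percentile(t[:,2],[5,50,95]), cv2.minEnclosingCircle(e[k].astype(np.float32)))
E
```

```text
tcp_pos: [0.5569, -0.0346, 0.0442]
ft_force: [-0.5, 1.0, 0.7]
finger_gap: 0.053
tcp_pos: [0.5622, -0.0357, 0.1614]
ft_force: [2.1, -0.6, 1.3]
finger_gap: 0.0753
lip x [0.0214 0.0317] z [0.0533 0.062 ] 241
lip x [-0.0309 -0.0207] z [0.0534 0.062 ] 239
11.5833
2374 [0.05124275 0.05301068 0.05412746] ((2.7644779038382694e-05, 0.0038583457935601473), 0.02699916809797287)
```

View pics/w8.png

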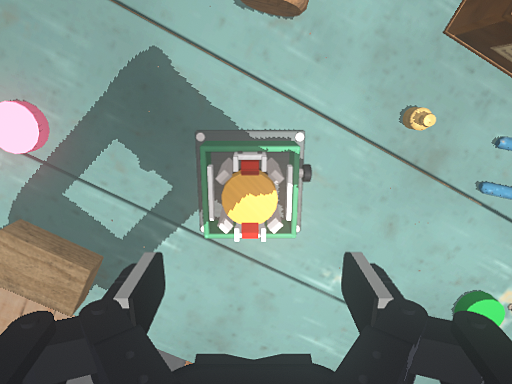

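First slug is in and held under the closed lips (w8, px (250,198)). On to the second gold slug.

```bash
python3 -m jog '-1 -.19 .76 -.05 0;-1 -.19 .76 -.05 0;-1 -.19 .76 -.05 0;-1 -.19 .76 -.05 0;-1 -.19 .76 -.1 0'|grep tcp; python3 -m jog '-1 -.19 .76 -.1 0;-1 -.19 .76 -.1 0;-1 -.19 .76 -.1 0;-1 -.19 .76 -.1 0;-1 -.19 .76 -.1 0'|grep tcp; python3 -m jog '-1 0 0 -.2 0;-1 0 0 0 0;-1 0 0 0 0;-1 0 0 0 0'|grep tcp; python3 look.py w9
```

```text
tcp_pos: [0.5182, 0.1186, 0.1396]
tcp_pos: [0.4799, 0.2704, 0.1191]
tcp_pos: [0.4817, 0.2684, 0.1124]
gold [  0   0  31  39 568] top z 0.0663 mean [0.5264 0.4355 0.0663] circ [0.5243 0.4335] 0.0122
gold [   7    0   64   72 1723] top z 0.059 mean [0.5215 0.4235 0.0592] circ [0.5213 0.4237] 0.0245
gold [ 227  161   59   60 2764] top z 0.0153 mean [0.4848 0.2676 0.0154] circ [0.4841 0.2675] 0.0228
gold [   0  250   95   73 3526] top z -0.7207 mean [-0.3939  0.6828 -0.7207] circ [-0.407   0.6721] 0.1963
gold [ 301  307   63   65 1761] top z 0.0218 mean [0.4044 0.1483 0.0217] circ [0.397  0.1406] 0.0239
gold [148 315  42  27 542] top z -0.7209 mean [-0.3279  0.2034 -0.721 ] circ [-0.3233  0.1988] 0.0825
0.69 [338. 188.  63.  58.] [0.5086 0.1759 0.012 ]
0.66 [228. 164.  57.  57.] [0.4838 0.2668 0.012 ]
12.85 [0.48228746 0.26837465 0.1130026 ] [9.72300065e-05 9.71618269e-01 2.36554287e-01 1.29860410e-05] [[ 0.001  0.953  0.301  0.076]
 [ 1.    -0.001 -0.    -0.   ]
 [-0.     0.301 -0.953 -0.142]
 [ 0.     0.     0.     1.   ]]
```

```bash
python3 -m jog '-1 .05 -.02 -.6 0;-1 0 0 -.6 0;-1 0 0 -.6 0;-1 0 0 -.5 0;-1 0 0 -.4 0'| grep tcp; python3 -m jog '1 0 0 0 0;1 0 0 0 0;1 0 0 0 0;1 0 0 0 0;1 0 0 0 0'; python3 -m jog '1 0 0 .3 0;1 0 0 .7 0;1 0 0 .9 0;1 0 0 .9 0;1 0 0 0 0' | egrep 'tcp|gap'; python3 -m jog '1 0 0 .9 0;1 0 0 .5 0;1 0 0 0 0;1 0 0 0 0' | egrep 'tcp|gap';python3 both.py
```

```text
tcp_pos: [0.4837, 0.2675, 0.0036]
clock: 13.68
tcp_pos: [0.4855, 0.269, 0.007]
ee_rot: [0.0, 0.971, 0.237, 0.002]
ft_force: [0.1, -1.2, 5.9]
finger_gap: 0.0429
gripper_force: 60.7
tcp_pos: [0.4887, 0.2704, 0.1258]
finger_gap: 0.043
tcp_pos: [0.4847, 0.2691, 0.1751]
finger_gap: 0.0428
slug 0.4833168685436249 0.2688739001750946 0.023033535107970238 top above tcp 0.010576332157219787 tool x range -0.0231 0.0225 y -0.0217 0.0213 tilt [0.002 0.001 0.184]
[0.48364869 0.26874673 0.17336155] 14.4833 [ 0.07298313 -0.3039739 ]
slug 0.48247286677360535 0.2684032917022705 0.02305888943374157 top above tcp 0.009854979005674669 tool x range -0.0232 0.0221 y -0.0218 0.0212 tilt [-0.002  0.001  0.182]
[0.48302328 0.2685439  0.17229715] 14.5333 [ 0.07382713 -0.30350329]
```

```bash
python3 -m jog '1 .18 -.76 0 0;1 .18 -.76 0 0;1 .18 -.76 0 0;1 .18 -.76 0 0;1 .19 -.76 0 0'|grep tcp; python3 -m jog '1 .18 -.76 0 0;1 .18 -.76 0 0;1 .19 -.76 0 0;1 .19 -.76 0 0;1 .19 -.74 0 0'|grep tcp;  python3 -m jog '1 0 0 -.7 0;1 0 0 -.7 0;1 0 0 -.5 0;1 0 0 0 0;1 0 0 0 0'|grep tcp;  python3 -m jog '1 0 0 0 0;1 0 0 0 0;1 0 0 0 0'|egrep 'tcp|ee|ft'; python3 both.py; python3 lip.py
```

```text
tcp_pos: [0.5189, 0.1154, 0.1711]
tcp_pos: [0.5563, -0.0358, 0.171]
tcp_pos: [0.5554, -0.034, 0.0947]
tcp_pos: [0.5585, -0.0346, 0.0985]
ee_rot: [0.001, 0.971, 0.238, 0.001]
ft_force: [-0.6, 0.4, 0.0]
slug 0.5572056770324707 -0.03508443385362625 0.023086238652467728 top above tcp 0.00885006592163573 tool x range -0.0241 0.0214 y -0.022 0.0213 tilt [-0.001  0.002  0.107]
[ 0.55835322 -0.03455988  0.098363  ] 16.0833 [-9.05677032e-04 -1.55661464e-05]
slug 0.5567718148231506 -0.034784432500600815 0.02321869321167469 top above tcp 0.008971066544107884 tool x range -0.024 0.0215 y -0.0218 0.0213 tilt [-0.     0.002  0.107]
[ 0.55814666 -0.0345331   0.09812263] 16.1333 [-0.00047181 -0.00031557]
lip x [0.0211 0.0318] z [0.052  0.0618] 437
```

```bash
python3 -m jog '1 0 0 -.25 0;1 0 0 -.25 0;1 0 0 -.15 0;1 0 0 0 0;1 0 0 0 0'|egrep 'tcp|ft'; python3 -m jog '1 0 0 0 0;1 0 0 -.05 0;1 0 0 0 0;1 0 0 0 0'|egrep 'tcp|ft';  python3 -m jog '1 0 0 -.05 0;1 0 0 0 0;1 0 0 0 0'|egrep 'tcp|ft'; python3 both.py|tail -2
```

```text
tcp_pos: [0.5566, -0.0343, 0.0697]
ft_force: [0.3, 0.8, 0.0]
tcp_pos: [0.5575, -0.0345, 0.069]
ft_force: [0.4, -0.3, -0.0]
tcp_pos: [0.5573, -0.0345, 0.0668]
ft_force: [-0.1, 0.2, -0.2]
slug 0.555978536605835 -0.034762244671583176 0.02293465845286846 top above tcp 0.008727991650582537 tool x range -0.024 0.0212 y -0.0219 0.0212 tilt [-0.002  0.     0.075]
[ 0.5574274  -0.03450836  0.06692939] 17.2833 [ 0.00032146 -0.00033776]
```

```bash
python3 -m jog '1 0 0 -.05 0;1 0 0 -.05 0;1 0 0 0 0;1 0 0 0 0'|egrep 'tcp|ft'; python3 -m jog '1 0 0 -.05 0;1 0 0 0 0;1 0 0 0 0'|egrep 'tcp|ft';  python3 -m jog '1 0 0 -.05 0;1 0 0 0 0;1 0 0 0 0'|egrep 'tcp|ft'; python3 -m jog '1 0 0 -.05 0;1 0 0 0 0;1 0 0 0 0'|egrep 'tcp|ft'; python3 both.py|tail -2; python3 lip.py
```

```text
tcp_pos: [0.5579, -0.0346, 0.0631]
ft_force: [1.7, 0.9, 1.2]
tcp_pos: [0.5581, -0.0346, 0.0612]
ft_force: [2.2, 0.7, 2.4]
tcp_pos: [0.5578, -0.0346, 0.0591]
ft_force: [2.7, 0.3, 3.4]
tcp_pos: [0.5577, -0.0347, 0.057]
ft_force: [3.6, 0.2, 2.2]
slug 0.556477427482605 -0.03491060063242912 0.023133927956223488 top above tcp 0.00885686409588049 tool x range -0.024 0.0217 y -0.0218 0.0213 tilt [0.001 0.    0.065]
[ 0.55755313 -0.0346592   0.0569817 ] 18.4667 [-0.00017743 -0.0001894 ]
lip x [0.0229 0.0345] z [0.0533 0.0619] 685
lip x [-0.0346 -0.0261] z [0.0589 0.0617] 348
```

```bash
python3 -m jog '1 .01 0 -.05 0;1 0 0 0 0;1 0 0 0 0'|egrep 'tcp|ft'; python3 -m jog '1 0 0 -.05 0;1 0 0 0 0;1 0 0 0 0'|egrep 'tcp|ft';  python3 -m jog '1 0 0 -.05 0;1 0 0 0 0;1 0 0 0 0'|egrep 'tcp|ft';python3 -m jog '1 0 0 -.05 0;1 0 0 0 0;1 0 0 0 0'|egrep 'tcp|ft'; python3 both.py|tail -2; python3 lip.py
```

```text
tcp_pos: [0.5576, -0.0346, 0.0548]
ft_force: [2.3, -0.9, 3.2]
tcp_pos: [0.5576, -0.0346, 0.0528]
ft_force: [1.7, -1.0, 3.6]
tcp_pos: [0.5576, -0.0346, 0.0508]
ft_force: [1.5, -1.2, 4.0]
tcp_pos: [0.5576, -0.0346, 0.0488]
ft_force: [1.2, -1.8, 3.7]
slug 0.5567389130592346 -0.0329766720533371 0.024840448051691055 top above tcp 0.008855468166017802 tool x range -0.0241 0.0222 y -0.022 0.0212 tilt [-0.     0.001  0.057]
[ 0.5576583  -0.03456968  0.04885378] 19.6167 [-0.00043891 -0.00212333]
lip x [0.0232 0.0346] z [0.0534 0.0617] 779
lip x [-0.034  -0.0232] z [0.0551 0.0615] 677
```

Now fine steps, checking the lips after each.

```bash
python3 -m jog '1 0 0 -.04 0;1 0 0 0 0;1 0 0 0 0'|egrep 'tcp|ft'; python3 -m jog '1 0 0 -.03 0;1 0 0 0 0;1 0 0 0 0'|egrep 'tcp|ft'; python3 lip.py;  python3 -m jog '1 0 0 -.02 0;1 0 0 0 0;1 0 0 0 0'|egrep 'tcp|ft'; python3 lip.py
```

```text
tcp_pos: [0.5577, -0.0345, 0.0473]
ft_force: [0.0, -1.8, 2.8]
tcp_pos: [0.5577, -0.0346, 0.0461]
ft_force: [0.5, -2.3, 3.5]
lip x [0.0236 0.0346] z [0.0531 0.0618] 791
lip x [-0.034  -0.0224] z [0.0539 0.0616] 780
tcp_pos: [0.5577, -0.0345, 0.0452]
ft_force: [-0.5, -2.0, 3.6]
lip x [0.0212 0.0341] z [0.0445 0.0617] 801
lip x [-0.0331 -0.0215] z [0.0534 0.0615] 799
```

```bash
python3 both.py|tail -2
```

```text
slug 0.5570950508117676 -0.035283032804727554 0.023852510377764702 top above tcp 0.008890828496849995 tool x range -0.0237 0.0207 y -0.022 0.0212 tilt [0.    0.001 0.054]
[ 0.55770161 -0.03452606  0.04522262] 20.6167 [-0.00079505  0.00018303]
```

```bash
python3 -m jog '1 0 0 -.02 0;1 0 0 0 0;1 0 0 0 0'|egrep 'tcp|ft'; python3 lip.py
```

```text
tcp_pos: [0.5577, -0.0345, 0.0446]
ft_force: [0.1, -2.2, 4.7]
lip x [0.0209 0.0319] z [0.0365 0.0617] 803
lip x [-0.0859 -0.0201] z [-0.002   0.0615] 798
```

```bash
python3 -m jog '1 0 0 -.01 0;1 0 0 0 0;1 0 0 0 0'|egrep 'tcp|ft'; python3 lip.py; python3 - <<'E'
from h import *
p=cam("wrist"); cv2.imwrite("pics/w10.png",cv2.resize(p["frame"][120:384,120:400],None,fx=2,fy=2))
E
```

```text
tcp_pos: [0.5578, -0.0345, 0.0442]
ft_force: [-0.1, -2.6, 6.0]
lip x [0.0207 0.032 ] z [0.0509 0.0617] 809
lip x [-0.0316 -0.02  ] z [0.0536 0.0616] 812
```

View pics/w10.png

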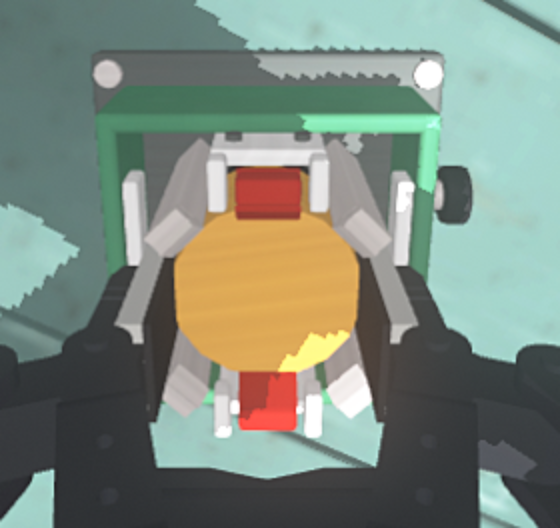

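Both lips (px (268,193) and (268,400)) lie over the slug. Releasing.

```bash
python3 -m jog '-.25 0 0 0 0;-.25 0 0 0 0;-.25 0 0 0 0'|egrep 'tcp|ft|gap'; python3 -m jog '-.25 0 0 .3 0;-.25 0 0 .6 0;-.25 0 0 .9 0;-.25 0 0 .9 0;-.25 0 0 0 0'|egrep 'tcp|ft|gap'; python3 -m jog '-.25 0 0 0 0;-.25 0 0 0 0;-.25 0 0 0 0;-.25 0 0 0 0'>/dev/null;python3 lip.py; python3 - <<'E'
from mag import *
p=cam("wrist")
g=pts(p,hue(p,(14,70,100),(34,255,255))); A=np.array([[.888,.46],[.46,-.888]]); e=(A@(g[:,:2]-[.5562,-.0351]).T).T
k=np.linalg.norm(e,axis=1)<.021; t=g[k]; print(k.sum(), np.percentile(t[:,2],[5,50,95]), observe()["clock"])
E
```

```text
tcp_pos: [0.5569, -0.0339, 0.0433]
ft_force: [0.2, -0.2, 0.1]
finger_gap: 0.0534
tcp_pos: [0.5623, -0.0354, 0.1605]
ft_force: [1.3, 0.7, 1.0]
finger_gap: 0.0532
lip x [0.0205 0.0318] z [0.0362 0.0618] 275
lip x [-0.0315 -0.0207] z [0.0538 0.062 ] 262
2107 [0.05204765 0.05311214 0.05421531] 22.3667
```

The second slug is held at the same height as the first was, 53 mm, and the lips are closed. Handing in.

```bash
python3 -c "from workcell import finish_job; print(finish_job())"
```

```text
the job is handed in; nothing more can be done
None
```

Both gold slugs are loaded in the magazine one on the other, with the lips closed over the second. The highest press force I read was about 6 N, it took about 22 s, and I didn't touch anything else on the bench. The job is handed in, but no verdict came back.

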